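# Put the jeweller's bench things back in their fitted rests

### The arm

A 7-joint arm with a two-finger parallel gripper is mounted at the origin on the work surface. World frame = base frame: x ahead of the robot, y to its left, z up, the work surface at z = 0. Lengths are in m, angles in rad, forces in N, time in s.
With the tool pointing down it reaches from about 0.4 to 0.9 m from the base axis. Payload 5.5 kg.
Tool frame: the origin (TCP) lies midway between the tips of the shut fingers; the grasp point (between the pads) lies 19 mm behind it (manip.grip_depth is the distance from the TCP to the grasp point, in m); z points along the fingers, y is the line along which they close (so a half turn about z gives the same grasp; the last joint's range is limited). The gripper opens to 92 mm and grips with 3 to 60 N. Pads are 19 mm wide; open, the fingers measure 130 mm over their backs; the gripper's body (75 mm by 190 mm) begins 47 mm behind the grasp point.
Start: joints at [0.263, 0.501, -0.427, 1.55, 0.221, 1.138, -0.21], TCP at [0.65, 0, 0.227] pointing down, gripper open.
Joint ranges: [-2.88, 2.88], [-0.31, 2.03], [-1.54, 1.56], [0.2, 2.42], [-1.41, 4.55], [0.19, 2.02], [-2.57, 2.57]. Speed limits (rad/s): [2.57, 2.57, 3.14, 3.14, 3.14, 3.14, 3.14].

### API

Orientations are given as a unit quaternion [x, y, z, w].
In Python, from bench import manip, effector, viewer gives the robot as it stands. Calls block until the motion is done:
- manip.move_pose(position, orientation): joint-space move of the TCP to a pose.
- manip.servo_line(position, ori=None, vel=0.15): straight line of the TCP; ori=None keeps the orientation; vel is the mean speed in m/s.
- manip.movej(angles): joint-space move.
- effector.open_jaws() and effector.close(f_grip=None): open the fingers fully, or close them until they stop; f_grip is the grip in N (None keeps the last).
- manip.sleep(seconds).
- manip.solve_ik(position, orientation): joint angles nearest the present ones, or None.
- viewer.get_image(name): name is "scene" or "side" or "wrist"; returns the picture (480x640x3 uint8, red, green, blue); there is no depth.
- viewer.get_calibration(name): a dict with "vfov" (degrees; the focal length in pixels is half the picture's height over the tangent of half this angle, whatever the lens; pixels are square), "cx", "cy" (the principal point, pixels), "eye" and "attitude" of the camera in the world. Camera axes: x right, y down, z forward; pixel columns grow to the right and rows downward; lengths in m; the calibration is good to about 2 mm. The wrist camera is an equidistant fisheye: a pixel r from the principal point sees the ray r / f radians off the axis. A picture is of the moment at which its call begins: read the wrist's pose just before it. get_calibration takes no time and is no camera call; for the wrist camera it gives the pose at the moment of the call.
A pose or a line that the arm cannot do raises manip.PlanningError and nothing moves.
- manip.hand_in(): hands the job in; it is judged then, once.
Readings, each from a call of its own:
- manip.current_clock(): time.
- manip.current_q(): joint angles.
- manip.current_joint_velocities(): joint speeds.
- manip.current_tau(): joint torques, N m.
- manip.current_tool_pos(): TCP position.
- manip.current_tcp_rot(): TCP orientation.
- manip.current_force(): force on the tool from outside, world axes, zero at the start.
- manip.current_wrist_torque(): the same for the moment, N m.
- manip.current_finger_gap(): finger opening in m.
- manip.current_gripper_force(): force on a finger pad.
Only numpy, scipy, OpenCV 4.12 (cv2) and the standard library are available. Lean on these libraries where they do the work, as an engineer would, in place of code of your own. Each camera call takes 0.05 s, during which the arm holds its last target. There are 200 camera calls.

### The job

Tidy the jeweller's bench: put the copper wire spool, the square steel block, the red polishing bar and the brass hexagonal block each into the wooden rest of its own shape (round, square, oblong, hexagonal), standing upright and flat on the pocket's floor. Set each one down rather than dropping it, and leave the white bead dish and the glass jar where they are.

Things in the scene. Friction and masses are not known exactly. Their poses are not given: they have to be found in the camera images.
- spool_mid (a point): Spool of bright copper wire standing upright: a cylinder 46 mm in diameter, 48 mm tall, copper-coloured on top with a small black hub, about 0.3 kg. Point: its centre, 24 mm above its underside; z is its axis.
- block_mid (a point): Square steel bench block 50 x 50 mm, 40 mm tall: plain steel on top, the lowest 12 mm black rubber; about 0.5 kg. Point: its centre, 20 mm above its underside; x and y lie square to its sides, z up.
- bar_mid (a point): Red oblong bar of polishing compound, 90 mm long (its x), 34 mm wide (its y), 38 mm tall, with a paper band round its foot; about 0.2 kg. Point: its centre, 19 mm above its underside; z up.
- hexa_mid (a point): Brass hexagonal forming block with three dark round hollows marked on its top: 48 mm across flats (55 mm across corners), 38 mm tall, about 0.4 kg. Point: its centre, 19 mm above its underside; x is square to one pair of flats (the other pairs at 60 and 120 degrees), z up.
- rest_spool: Round rest for the wire spool: round pocket 62 mm in diameter with a copper-coloured floor, 86 mm over all. Fixed to the bench. Dark wooden rim 12 mm wide, its top 12 mm above the bench; pocket floor 6 mm above the bench, so the pocket is 6 mm deep. Origin: centre of its underside, on the bench, z up.
- rest_block: Square rest for the steel block: square pocket 66 x 66 mm with a grey floor, 90 x 90 mm over all; x and y square to its sides. Fixed to the bench. Dark wooden rim 12 mm wide, its top 12 mm above the bench; pocket floor 6 mm above the bench, so the pocket is 6 mm deep. Origin: centre of its underside, on the bench, z up.
- rest_bar: Oblong rest for the red bar: pocket 106 mm (its x) by 50 mm (its y) with a red floor, 130 x 74 mm over all. Fixed to the bench. Dark wooden rim 12 mm wide, its top 12 mm above the bench; pocket floor 6 mm above the bench, so the pocket is 6 mm deep. Origin: centre of its underside, on the bench, z up.
- rest_hex: Hexagonal rest for the brass block: hexagonal pocket 64 mm across flats with a yellow floor, 88 mm across flats over all; x is square to one pair of flats. The block fits whichever way it is turned. Fixed to the bench. Dark wooden rim 12 mm wide, its top 12 mm above the bench; pocket floor 6 mm above the bench, so the pocket is 6 mm deep. Origin: centre of its underside, on the bench, z up.
- dish_mid (a point): Bystander: small loose white square dish of beads, 56 x 56 mm, 20 mm tall, among the work. Point: its centre, 10 mm above the bench.
- jar_mid (a point): Bystander: loose glass jar with a white lid, 60 mm in diameter, 55 mm tall, just beyond the work. Point: its centre, 27.5 mm above the bench.
Mind the look-alikes: they are no part of the job. Leave any green or purple look-alike of the rest_block alone.

How it is judged:
By the outcome, as a careful person would: the job done as asked, in the order asked, and still so for the second after the job is handed in, with the robot touching nothing.
It also fails if it takes over 96 s, if anything falls off the work surface, if the arm or the gripper's body presses on something with over 40 N, if the wrist force passes 120 N, or if a joint passes its speed limit or range.

## Working session

There is one attempt and no reset: what is moved stays moved. The work goes in short steps, each a Python script; the robot and the scene stay as the last script left them, time stands still between calls to the robot, and variables do not carry over. Pictures are saved under pics/ and viewed, at most 14 in all, crops included, and the job is handed in when it is done.

```bash
mkdir -p pics
python3 - <<'E'
from bench import manip, effector, viewer
import cv2
for n in ["scene","side","wrist"]:
    c=viewer.get_calibration(n); print(n,c)
    cv2.imwrite(f"pics/{n}0.png",viewer.get_image(n)[:,:,::-1])
print(manip.current_clock(),manip.current_tcp_rot())
E
ls
```

```text
scene {'vfov': 53.17268052281125, 'cx': 323.6363706284696, 'cy': 247.01509635242203, 'eye': array([ 1.16163391, -0.50540799,  0.65642776]), 'attitude': array([ 0.79515855,  0.40631975, -0.19686055, -0.40481239])}
side {'vfov': 53.63297732138367, 'cx': 326.1586439441897, 'cy': 235.90816718100584, 'eye': array([ 0.23384342, -0.85241005,  0.61836648]), 'attitude': array([ 0.86430755, -0.12485066,  0.08285725, -0.48012441])}
wrist {'vfov': 65.70646984690485, 'cx': 317.5979252478832, 'cy': 233.10637767139247, 'eye': array([0.64856367, 0.07663879, 0.3832287 ]), 'attitude': array([ 9.89788944e-01,  7.32350646e-04, -4.67611338e-04,  1.42538033e-01])}
0.15 [ 7.07106313e-01  7.07106851e-01 -5.12799011e-04 -5.47400492e-04]
pics
```

View pics/scene0.png

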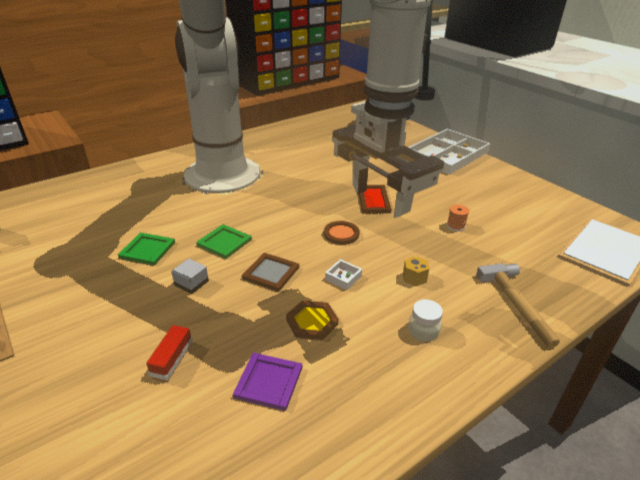

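View pics/side0.png

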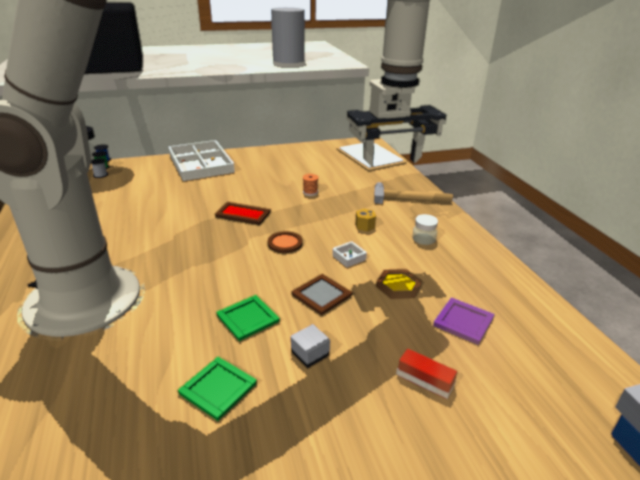

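View pics/wrist0.png

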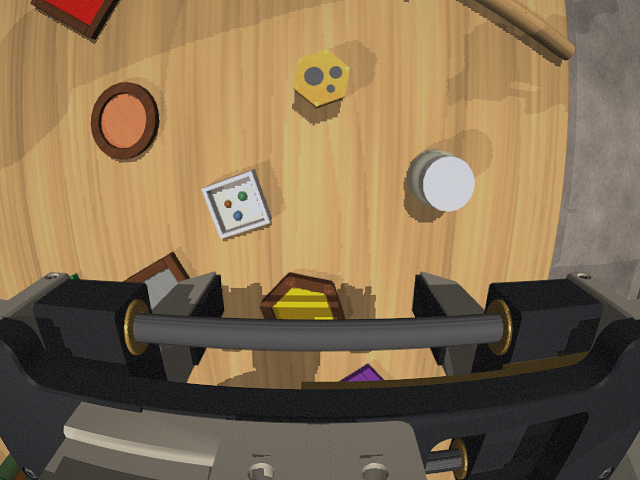

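The scene view shows spool (458,216), rests round (341,232), square grey (271,271), red oblong (375,198), hex (312,320), block (190,275), bar (169,353), hexa (416,270), dish (343,274), jar (426,320). Green and purple trays are decoys. Next I'll get rough positions and take clearer wrist views.

```bash
cat > h.py <<'E'
from bench import manip, effector, viewer
import numpy as np, cv2
from scipy.spatial.transform import Rotation as R
def ray2w(name,c,px,z):
    px=np.atleast_2d(np.asarray(px,float)); z=np.broadcast_to(z,len(px))
    f=240/np.tan(np.radians(c['vfov'])/2)
    d=(px-[c['cx'],c['cy']])/f
    if name=='wrist':
        r=np.linalg.norm(d,axis=1,keepdims=True)+1e-12
        v=np.hstack([d/r*np.sin(r),np.cos(r)])
    else: v=np.hstack([d,np.ones((len(d),1))])
    v=R.from_quat(c['attitude']).apply(v)
    t=(z-c['eye'][2])/v[:,2]
    return (c['eye']+v*t[:,None])[:,:2]
def ori(yaw):  # tool down, tool y axis along world angle yaw
    y=np.array([np.cos(yaw),np.sin(yaw),0]); zz=np.array([0,0,-1.])
    return R.from_matrix(np.c_[np.cross(y,zz),y,zz]).as_quat()
def snap(n,fn):
    c=viewer.get_calibration(n); im=viewer.get_image(n); cv2.imwrite(fn,im[:,:,::-1])
    import pickle; pickle.dump(c,open(fn+'.pkl','wb')); return c,im
E
python3 - <<'E'
from h import *
P=dict(spool=(458,210,.048),r_sp=(341,232,.006),r_bl=(271,271,.006),r_bar=(375,199,.006),r_hex=(312,320,.006),block=(190,268,.04),bar=(171,342,.038),hexa=(416,264,.038),dish=(343,270,.02),jar=(427,311,.055))
c=viewer.get_calibration('scene')
for k,v in P.items(): print(k,ray2w('scene',c,v[:2],v[2])[0].round(3))
for i,(p) in enumerate([(.6,.03,.42),(.6,-.33,.42)]):
    for z in (p[2],.38,.34):
        try: manip.move_pose([p[0],p[1],z],ori(0)); break
        except manip.PlanningError as e: print(z,e)
    snap('wrist',f'pics/w{i+1}.png')
print(manip.current_clock(),manip.current_q().round(2))
E
```

```text
spool [0.57  0.342]
r_sp [0.435 0.093]
r_bl [ 0.464 -0.119]
r_bar [0.366 0.261]
r_hex [ 0.634 -0.132]
block [ 0.398 -0.268]
bar [ 0.563 -0.375]
hexa [0.652 0.12 ]
dish [ 0.563 -0.002]
jar [0.775 0.021]
2.425 [ 0.67  0.46 -0.33  1.17  0.14  1.54  0.37]
```

View pics/w1.png

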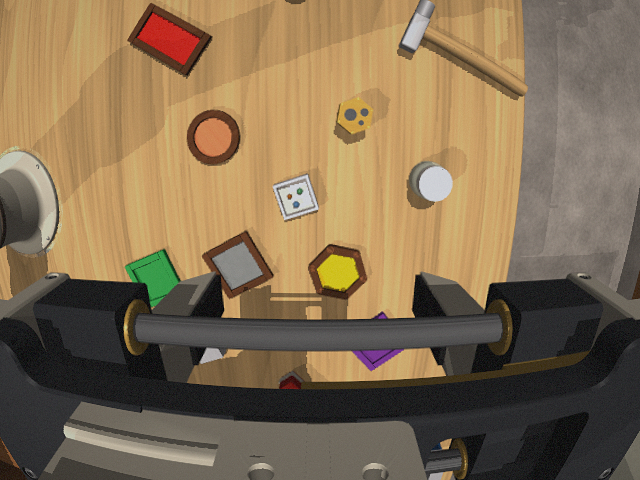

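View pics/w2.png

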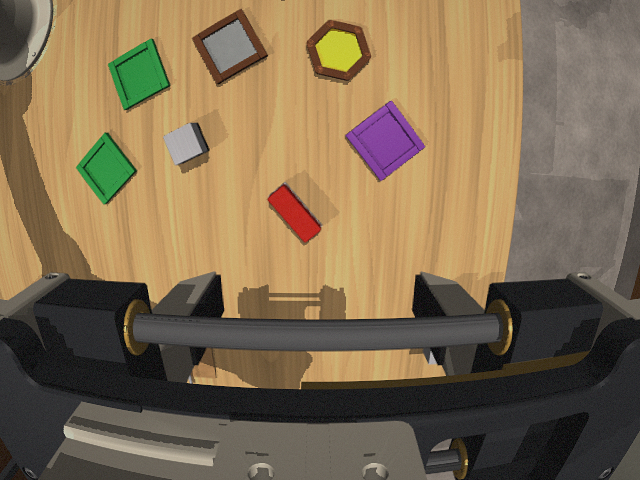

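Wrist views: w1 shows the red-bar rest (170,40), round rest (213,137), hexa (355,117), dish (296,197), jar (431,183), grey square rest (238,264) and hex rest (338,270). w2 shows the block (186,144) and bar (294,214), with decoys green (139,74), (106,168) and purple (385,141). Now I'll segment these precisely, plus one further view for the spool.

```bash
cat > seg.py <<'E'
from h import *
import pickle
def seg(fn,seed,z,tol=40,win=50,dbg=None):
    im=cv2.imread(fn); c=pickle.load(open(fn+'.pkl','rb'))
    lab=cv2.cvtColor(cv2.GaussianBlur(im,(3,3),0),cv2.COLOR_BGR2LAB).astype(float)
    d=np.abs(lab-lab[seed[1],seed[0]])*[.6,2,2]   # lightness counts less than hue
    m=(d.max(2)<tol).astype(np.uint8)
    x0,y0=seed; b=np.zeros_like(m); b[max(0,y0-win):y0+win,max(0,x0-win):x0+win]=1
    n,l=cv2.connectedComponents(m*b); m=(l==l[y0,x0]).astype(np.uint8)
    m=cv2.morphologyEx(m,cv2.MORPH_OPEN,np.ones((3,3)))
    cs,_=cv2.findContours(m,cv2.RETR_EXTERNAL,cv2.CHAIN_APPROX_NONE)
    k=cv2.convexHull(max(cs,key=cv2.contourArea))[:,0]
    if dbg is not None: cv2.polylines(dbg,[k],True,(255,0,255),1)
    w=ray2w('wrist',c,k,z)
    (cx,cy),(a,bb),ang=cv2.minAreaRect((w*1000).astype(np.float32))
    if a<bb: a,bb,ang=bb,a,ang+90   # ang = direction of long side
    # narrowest caliper direction (across flats) 
    th=np.radians(np.arange(0,60,1)); wd=[sum(np.ptp(w@[np.cos(t+s),np.sin(t+s)]) for s in np.radians([0,60,120])) for t in th]
    return np.array([cx,cy]),(a,bb),ang%180,np.degrees(th[np.argmin(wd)]),1000*min(wd)/3
E
python3 - <<'E'
from seg import *
manip.move_pose([.55,.13,.42],ori(0)); c,_=snap('wrist','pics/w3.png'); print(manip.current_clock())
out={}
for k,fn,s,z,t in [('r_sp','w1',(213,137),.008,40),('r_bl','w1',(238,264),.008,25),('r_bl','w2',(230,46),.008,25),('r_bar','w1',(170,40),.008,50),('r_hex','w1',(338,270),.008,60),('r_hex','w2',(338,52),.008,60),
  ('block','w2',(182,146),.04,25),('bar','w2',(292,216),.038,50),('hexa','w1',(350,127),.038,40),('dish','w1',(310,205),.02,30),('jar','w1',(435,183),.055,30)]:
    p='pics/'+fn+'.png'; d=out.setdefault(fn,cv2.imread(p)); r=seg(p,s,z,t,dbg=d)
    print(k,fn,r[0].round(1),np.round(r[1],1),'long',round(r[2],1),'hex',round(r[3]),round(r[4],1))
big=np.hstack([out['w1'][:310,80:480],out['w2'][:310,60:460]])
cv2.imwrite('pics/seg.png',big)
E
```

```text
4.1667
r_sp w1 [435.5  93.9] [59.8 59. ] long 87.9 hex 58 59.8
r_bl w1 [ 464.  -117.7] [64.1 63.8] long 28.1 hex 28 75.8
r_bl w2 [ 463.6 -118.8] [65.1 64.3] long 28.1 hex 27 76.4
r_bar w1 [359.5 261.9] [103.8  49.7] long 145.3 hex 55 90.1
r_hex w1 [ 631.5 -128.6] [70.1 59.6] long 168.0 hex 17 61.9
r_hex w2 [ 631.3 -130.1] [70.2 62.6] long 167.5 hex 17 63.1
block w2 [ 397.  -269.8] [48.8 48.8] long 22.6 hex 53 57.7
bar w2 [ 565.8 -379.1] [89.  34.3] long 129.9 hex 40 70.9
hexa w1 [644. 107.] [146.3 145.6] long 91.2 hex 1 179.1
dish w1 [563.9  -0.8] [56.9 56.9] long 18.1 hex 48 68.8
jar w1 [770.7  28. ] [51.  50.4] long 46.2 hex 4 51.0
```

View pics/w3.png

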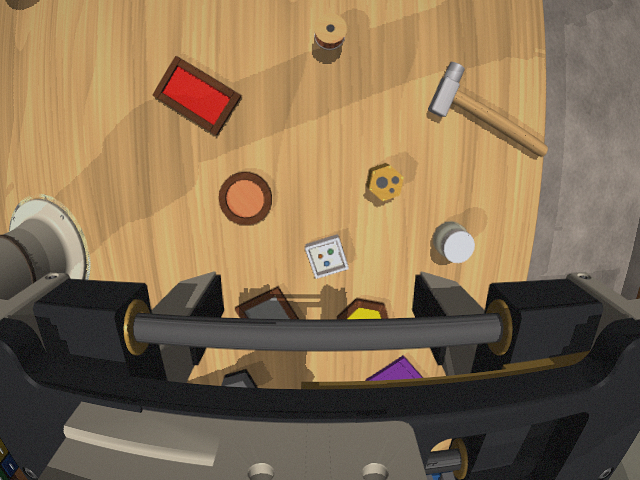

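View pics/seg.png

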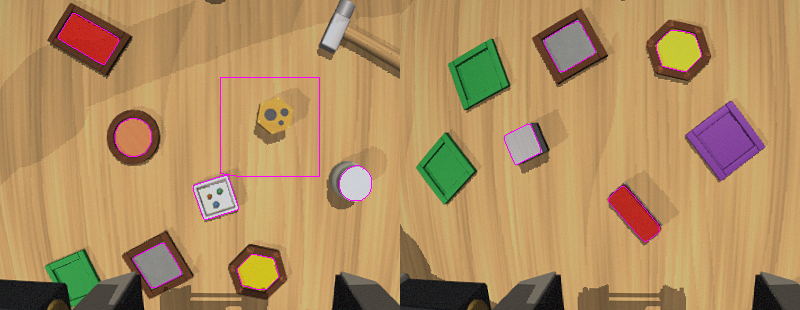

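Segmentation is clean for everything except the hexa; the spool top is at (330,28) in w3. I'll enlarge those two.

Run:
```python
from seg import *
a=cv2.imread('pics/wrist0.png')[30:130,270:370]; b=cv2.imread('pics/w3.png')[0:75,290:365]
cv2.imwrite('pics/zoom.png',np.hstack([cv2.resize(a,(400,400),interpolation=2),cv2.resize(b,(400,400),interpolation=2)]))
```

```text
(no output)
```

View pics/zoom.png

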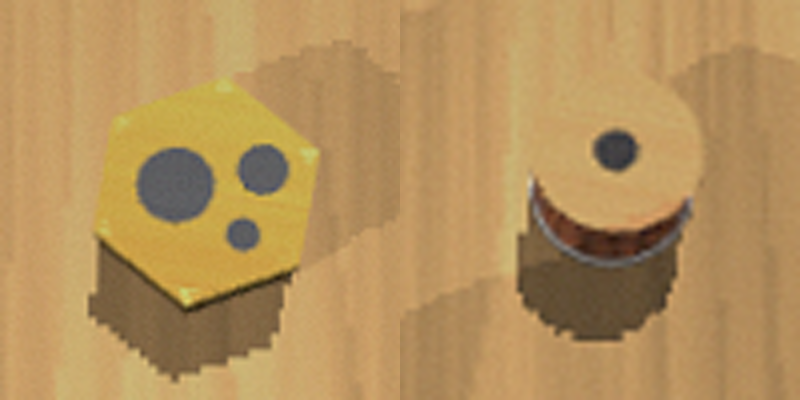

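The zoom shows the hex top's corners (zoom px (118,122), (224,83), (318,152), (300,268), (188,306), (98,232)) and the spool hub at zoom px (615,150), which is pixel (330.3,28.1). I'll fit those and pick up the spool.

```bash
cat > pp.py <<'E'
from h import *
UP=.15; GZ=.015
def goto(xy,yaw,z):
    manip.move_pose([*xy,z],ori(yaw))
def pick_place(obj,rest,yaw_o,yaw_r,sym,z_off=GZ,f=25):
    """yaw_o/yaw_r: closing direction (rad) at pick / place; sym: yaw symmetry of the fit (rad)"""
    q=manip.current_q(); best=None
    for k in range(-4,5):
        y=yaw_o+k*np.pi if sym>=np.pi else yaw_o+k*sym
        for j in range(-1,2):
            yr=yaw_r+j*sym
            yr+=np.round((y-yr)/sym)*sym if j==0 else np.round((y-yr)/sym)*sym+j*sym*0
            a=manip.solve_ik([*obj,UP],ori(y)); b=manip.solve_ik([*rest,UP],ori(yr))
            if a is None or b is None: continue
            if manip.solve_ik([*obj,z_off],ori(y)) is None: continue
            cost=np.abs(a-q).max()+np.abs(b-a).max()
            if best is None or cost<best[0]: best=(cost,y,yr)
    _,y,yr=best; print('yaws',np.degrees([y,yr]).round(1))
    effector.open_jaws(); goto(obj,y,UP)
    manip.servo_line([*obj,z_off],vel=.12); effector.close(f_grip=f); manip.sleep(.2)
    print('gap',manip.current_finger_gap(),'F',manip.current_gripper_force())
    manip.servo_line([*obj,UP],vel=.15); manip.sleep(.2)
    print('gap up',manip.current_finger_gap())
    goto(rest,yr,UP); manip.sleep(.1)
    manip.servo_line([*rest,z_off+.010],vel=.12); manip.sleep(.2); f0=manip.current_force()[2]
    for dz in np.arange(.0085,.0034,-.001):
        manip.servo_line([*rest,z_off+dz],vel=.02); df=manip.current_force()[2]-f0
        if df>2: break
    print('down dz',dz,'dF',df, 'pos',manip.current_tool_pos().round(4))
    effector.open_jaws(); manip.sleep(.2)
    manip.servo_line([*rest,UP],vel=.15); print('t',manip.current_clock())
E
cat > run1.py <<'E'
from pp import *
import pickle
c={'vfov':65.70646984690485,'cx':317.5979252478832,'cy':233.10637767139247,'eye':np.array([0.64856367,0.07663879,0.3832287]),'attitude':[9.89788944e-01,7.32350646e-04,-4.67611338e-04,1.42538033e-01]}
k=np.array([(118,122),(224,83),(318,152),(300,268),(188,306),(98,232)])/4+[269.6,29.6]
w=ray2w('wrist',c,k,.038); m=w.mean(0); d=w-m; a=np.degrees(np.arctan2(d[:,1],d[:,0]))
print('hexa',m,np.linalg.norm(d,axis=1),'flat normal mod60',((a-a[0]+30)%60-30+a[0]).mean()+30)
s=ray2w('wrist',pickle.load(open('pics/w3.png.pkl','rb')),[330.2,28],.048)[0]; print('spool',s)
pick_place(s,[.4355,.0939],0,0,np.radians(15))
E
python3 run1.py
```

```text
hexa [0.65169176 0.12246551] [0.02654348 0.02649401 0.02706457 0.02738053 0.02695378 0.02660568] flat normal mod60 170.85029012659103
spool [0.56803433 0.34888823]
yaws [15. 15.]
gap 0.045293457437012886 F 24.99947190284729
gap up 0.04575802916825225
down dz 0.0055000000000000005 dF 7.679361110869388 pos [0.4356 0.0939 0.0209]
t 14.925
```

Run:
```python
from pp import *
pick_place([.397,-.2698],[.4638,-.1183],np.radians(22.6),np.radians(28.1),np.pi/2,z_off=.017,f=30)
manip.move_pose([.5,-.08,.35],ori(0)); snap('wrist','pics/w4.png'); print(manip.current_clock())
```

```text
yaws [292.6 298.1]
gap 0.049550943004455346 F 29.958600997924805
gap up 0.04955765654454981
down dz 0.0055000000000000005 dF 9.001596977907422 pos [ 0.4639 -0.1183  0.023 ]
t 25.15
26.2
```

View pics/w4.png

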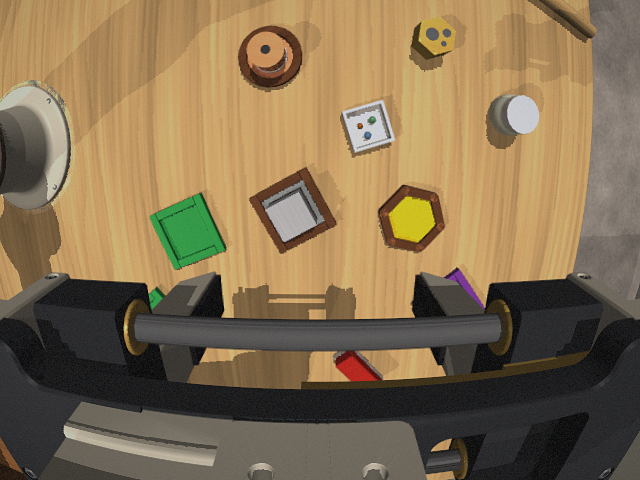

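The spool (hub 264,49) sits in the round rest and the block top (294,216) sits inside the grey pocket; dish and jar haven't moved. Next is the bar, then the hexa.

Run:
```python
from pp import *
from seg import seg
import pickle
print('spool at',ray2w('wrist',pickle.load(open('pics/w4.png.pkl','rb')),[264,49],.054)[0],'block',seg('pics/w4.png',(294,216),.046,25))
pick_place([.5658,-.3791],[.3600,.2619],np.radians(39.9),np.radians(55.3),np.pi,f=20)
pick_place([.6517,.1225],[.6314,-.1295],np.radians(170.85),np.radians(17),np.pi/3,f=25)
manip.move_pose([.5,.0,.42],ori(0)); snap('wrist','pics/w5.png'); snap('side','pics/s5.png'); print(manip.current_clock())
```

```text
spool at [0.43362861 0.09409294] block (array([ 463.4046936 , -117.23670959]), (48.90134811401367, 48.437313079833984), 117.65386390686035, np.float64(28.0), np.float64(58.505257860702294))
yaws [759.9 775.3]
gap 0.03363982562237437 F 19.99975025653839
gap up 0.03365773622811807
down dz 0.0055000000000000005 dF 8.24027665831785 pos [0.3601 0.262  0.0208]
t 38.5833
yaws [350.8 377. ]
gap 0.04754491917762341 F 24.98393028974533
gap up 0.04782464771483128
down dz 0.0055000000000000005 dF 5.416061815989602 pos [ 0.6316 -0.1295  0.021 ]
t 49.075
50.4167
```

View pics/w5.png

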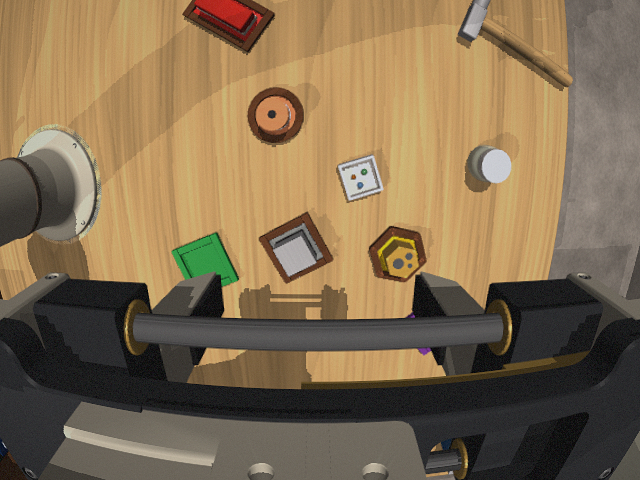

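View pics/s5.png

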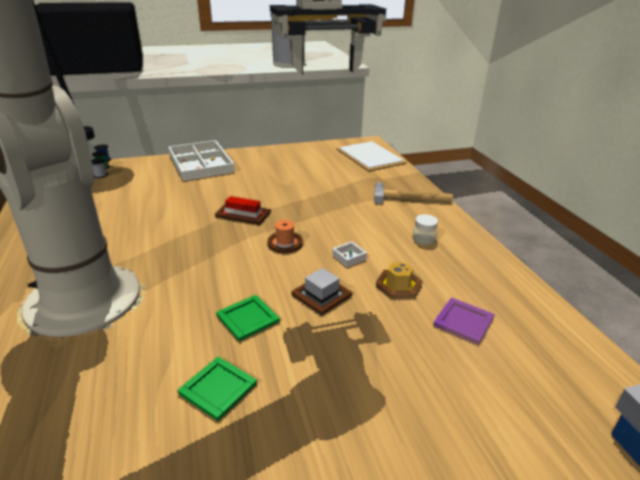

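All four stand in their rests: bar (227,14), spool (275,115), block (296,252) and hexa (401,260) in w5. A quick closer check of the bar and hexa fit before handing in.

Run:
```python
from h import *
manip.move_pose([.47,.13,.3],ori(0)); a=snap('wrist','pics/w6.png')[1]
manip.move_pose([.62,-.22,.3],ori(0)); b=snap('wrist','pics/w7.png')[1]; print(manip.current_clock())
cv2.imwrite('pics/fin.png',np.hstack([a[:290,80:480],b[:290,120:520]])[:,:,::-1])
```

```text
52.6833
```

View pics/fin.png

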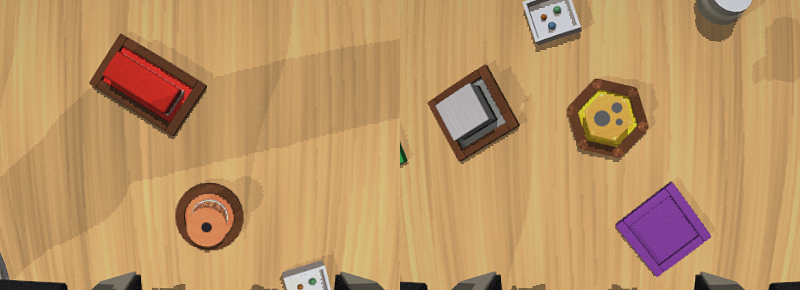

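The bar (145,83) and hexa (608,118) lie inside their pockets, turned with the walls and flat.

```bash
python3 -c "
from bench import manip
print(manip.hand_in())"
```

```text
the job is handed in; nothing more can be done
None
```

The job is handed in at about 53 s: the spool, block, bar and hexagonal block were each set down in their own rests, in that order, and the final pictures show all four inside their pockets, with the dish and jar where they were.

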